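# Turn the jug's spout to the height gauge

### The job

Turn the banding wheel by pushing against the edge of its square board with the fingertips, until the pouring spout of the freshly glazed jug standing on it points straight at the tip of the height gauge's needle, then leave it at rest there. Do not touch the jug: it must ride round on the board, upright and in the middle. Leave the other things on the bench where they are.

Things in the scene. Friction and masses are not known exactly. Their poses are not given: they have to be found in the camera images.
- bat_top (a point): Centre of the top face of the square dark-grey plastic board (bat) of the banding wheel, on the wheel's upright axis. Board 200 x 200 mm, 18 mm thick, corners 141 mm from the axis; top face 110 mm above the bench, underside 92 mm. This point's x and y axes run parallel to the board's sides and turn with it; z up.
- wheel (a joint): Angle of the banding wheel with its board, rad, growing anticlockwise seen from above; at 0 the board's sides lie along world x and y. It turns easily both ways, with more than a full turn to spare, and stops as soon as it is no longer pushed (friction 0.1 N m).
- stand: Dark stand of the wheel, fixed to the bench; origin on the wheel's axis at bench level. Foot 70 mm radius, at most 22 mm high, column 20 mm radius; on top a turning round head, 75 mm radius, 80 to 92 mm above the bench, carries the board. Outside the head the space under the board's edge is free.
- jug: White ceramic jug standing loose on the middle of the board, 84 mm tall, body up to 92 mm in diameter, about 0.35 kg, with a V-shaped pouring spout on one side and a loop handle opposite (its outside 77 mm from the jug's axis). Origin: centre of its underside. Its +x axis points to the spout, z up. It turns with the board; not to be touched.
- spout_tip (a point): Tip of the jug's pouring spout, 71 mm from the jug's axis along the jug's +x, 83 mm above its underside. Axes as the jug's.
- needle_tip (a point): Tip of the horizontal needle of the steel height gauge, 193 mm above the bench, 90 mm from the wheel's axis, 19 mm clear of the spout when that points at it. Its +x runs along the needle, away from the wheel's axis, to the post (12 mm thick, 240 mm tall, 210 mm from the axis, foot 40 mm radius); z up. The gauge is fixed to the bench on the side of the wheel far from the robot.
- beaker: White ceramic beaker, 64 mm wide and 80 mm tall, loose on the bench to the robot's right of the wheel. Origin: centre of its underside. To be left alone.
- glaze_jar: Lidded plastic jar, 64 mm in diameter and 85 mm tall, loose on the bench to the right of the wheel. Origin: centre of its underside. To be left alone.
- brush: Brush 170 mm long lying loose on the bench to the left of the wheel. Origin: under its middle. To be left alone.
- bowl: Terracotta bowl, 110 mm wide and 50 mm tall, loose on the bench to the left of the wheel. Origin: centre of its underside. To be left alone.
Things that resemble listed ones, but are neither listed nor needed, are in the scene too. Leave any purple look-alike of the part that bears needle_tip alone.

How it is judged (in metres and radians):
At the end, for the whole second after the job is handed in: The tip of the spout lies within 8 mm to either side of the needle's line, on the needle's side of the wheel; the jug stands upright and at rest on the board, its centre within 20 mm of the board's centre (y of spout_tip in the frame of needle_tip between -0.008 and 0.008 m and x of spout_tip in the frame of needle_tip between -0.045 and 0 m and horizontal distance between jug and bat_top below 0.02 m and height (world z) of jug between 0.105 and 0.115 m and angle between jug's own z axis and vertical below 0.08 rad and angular speed of jug below 0.1 rad/s and linear speed of jug below 0.02 m/s); the robot touches nothing.
It fails at once if the robot touches the jug (contact force between any of the fingers, the arm and jug above 0.3 N).
It fails at once if the jug is lifted or tipped (height (world z) of jug above 0.125 m or angle between jug's own z axis and vertical above 0.25 rad).
It fails at once if one of the other things on the bench is moved or lifted (distance of any of beaker, glaze_jar, brush, bowl from where it was at the start of the episode above 0.025 m).
It also fails if it takes over 64 s, if anything falls off the work surface, if the arm or the gripper's body presses on something with over 40 N, if the wrist force passes 120 N, or if a joint passes its speed limit or range.

### The arm

A 6-joint arm with a two-finger parallel gripper is mounted at the origin on the work surface. World frame = base frame: x ahead of the robot, y to its left, z up, the work surface at z = 0. Lengths are in m, angles in degrees, forces in N, time in s.
With the tool pointing down it reaches from about 0.35 to 0.875 m from the base axis. Payload 4.2 kg.
Tool frame: the origin (TCP) lies midway between the tips of the shut fingers; the grasp point (between the pads) lies 19 mm behind it; y points along the fingers, z is the direction in which the jaws open and shut, and the axes are right-handed (so a half turn about y gives the same grasp; the last joint's range is limited). The gripper opens to 87 mm and grips with 3 to 60 N. Pads are 19 mm wide; open, the fingers measure 117 mm over their backs; the gripper's body (75 mm by 190 mm) begins 51 mm behind the grasp point.
Start: joints at [-48.323, 22.042, 0.453, 0, -68.411, -14.817], TCP at [0.282, -0.558, 0.223] pointing down, gripper open.
Joint ranges: [-179.83, 179.83], [-69.29, 118.12], [-61.27, 80.66], [-181.25, 117.63], [-171.15, -9.14], [-177.46, 177.46]. Speed limits (degrees/s): [159.86, 159.86, 180, 180, 180, 180].

### API

Orientations are given as [roll, pitch, yaw] about the fixed x, y, z axes, in that order (R = Rz(yaw) Ry(pitch) Rx(roll)).
In Python, from workcell import env gives the robot as it stands. The module is installed in compiled form; this text tells all that it offers. Calls block until the motion is done:
- env.goto(position, orientation): joint-space move of the TCP to a pose.
- env.move_straight(position, rotation=None, rate=0.15, force_limit=None): straight line of the TCP; rotation=None keeps the orientation; rate is the mean speed in m/s. With force_limit (N) it stops when the force on the tool has changed by that much, and returns True; else False.
- env.set_joints(angles): joint-space move.
- env.gripper_to(opening, grasp_force=None): opening from 0.0 (shut) to 1.0 (fully open); grasp_force is the grip in N (None keeps the last); returns when the fingers have stopped.
- env.dwell(seconds).
- env.inverse_kinematics(position, orientation): joint angles nearest the present ones, or None.
- env.read_state(): the state.
- env.grab_frame(name): name is "scene" or "side" or "wrist"; returns a dict with "image" (480x640x3 uint8, blue, green, red), "fx", "fy", "cx", "cy" (pixels), "D" ([k1, k2, p1, p2, k3] as OpenCV has them; the pictures are not rectified), "position" and "orientation" of the camera in the world. Camera axes: x right, y up, looking along -z (the intrinsics and any distortion apply to the point x, -y, -z); pixel columns grow to the right and rows downward; lengths in m; the calibration is good to about 2 mm. A picture is of the moment at which its call begins. There is no depth.
A pose or a line that the arm cannot do raises env.Unreachable and nothing moves.
- env.close_job(): hands the job in, once; it reports no verdict.
Trained networks look in a picture, given as the dict that the camera call returned (one of the last four; its "shot" number tells which), for a name from the list of things; names that differ only in an ending like _2 or _b are one class to them, and where a whole thing is asked for, a point or a joint stands for the part that bears it (a point fixed in the world has none). Each returns a list of dicts, best first, with "score" (0 to 1); they miss things now and then, are a little off and sometimes report something else, mostly with a low value. They report only what shows in the picture. A call takes as long as a camera call. They do not tell look-alikes from the thing itself.
- env.search_frame(picture, thing): "xyz" ([x, y, z] in m, in world coordinates, good to about 4 mm: the middle of the surface that is visible of it).
- env.trace(picture, thing): "mask" (480x640 bool, what is visible of it).
The state is a dict: "clock": time; "joint_positions": joint angles; "qvel": joint speeds; "joint_torque": joint torques, N m; "position": TCP position; "tool_rot": TCP orientation; "force": force on the tool from outside, world axes, zero at the start; "wrist_torque": the same for the moment, N m; "opening": opening from 0.0 (shut) to 1.0 (fully open).
Only numpy, scipy, OpenCV 4.12 (cv2) and the standard library are available. Lean on these libraries where they do the work, as an engineer would, in place of code of your own. Each camera call takes 0.05 s, during which the arm holds its last target.

## Working session

There is one attempt and no reset: what is moved stays moved. The work goes in short steps, each a Python script; the robot and the scene stay as the last script left them, time stands still between calls to the robot, and variables do not carry over. Pictures are saved under pics/ and viewed, and the job is handed in when it is done.

```bash
mkdir -p pics; ls
python3 - <<'E'
from workcell import env
import cv2
s=env.read_state();print(s['clock'],s['position'],s['tool_rot'],s['opening'])
for n in ['scene','side','wrist']:
    f=env.grab_frame(n);cv2.imwrite(f'pics/{n}0.png',f['image']);print(n,f['fx'],f['position'],f['orientation'],f['D'])
    for t in ['jug','bat_top','spout_tip','needle_tip','stand','beaker','glaze_jar','bowl','brush']:
        print(t,[(list(map(lambda v:round(float(v),3),d['xyz'])),round(d['score'],2)) for d in env.search_frame(f,t)])
print(env.read_state()['clock'])
E
```

```text
pics
0.0 [ 0.28216151 -0.55702477  0.22146124] [-8.98778526e+01  3.85864476e-03  2.68491831e+01] 1.0002129099486161
scene 624.8208573116331 [1.16371569 0.68171037 1.37824594] [ 39.73341069  -0.2185404  133.07193229] [-0.1316366  0.         0.         0.         0.       ]
jug [([0.587, -0.016, 0.165], 0.88), ([0.613, 0.015, 0.109], 0.52)]
bat_top [([0.612, 0.014, 0.113], 0.67)]
spout_tip [([0.584, -0.01, 0.167], 0.96)]
needle_tip [([0.379, -0.145, 0.02], 0.96), ([0.885, 0.107, 0.024], 0.9), ([0.791, -0.058, 0.023], 0.62)]
stand [([0.612, 0.017, 0.11], 0.82), ([0.61, 0.014, 0.11], 0.31)]
beaker [([0.453, -0.371, 0.054], 0.58)]
glaze_jar [([0.612, -0.339, 0.063], 0.74)]
bowl [([0.615, 0.308, 0.026], 0.72), ([0.587, -0.015, 0.166], 0.46)]
brush []
side 476.008584416285 [0.39620949 0.70940714 0.65827197] [  52.55567399   -1.31183806 -178.15904085] [-0.04328644  0.          0.          0.          0.        ]
jug [([0.586, 0.019, 0.167], 0.73), ([0.787, -0.055, 0.031], 0.15)]
bat_top [([0.571, 0.031, 0.111], 0.67)]
spout_tip [([0.586, 0.016, 0.169], 0.56)]
needle_tip [([0.787, -0.052, 0.035], 0.89), ([0.869, 0.112, 0.03], 0.65), ([0.372, -0.142, 0.03], 0.63), ([0.586, 0.018, 0.171], 0.62)]
stand [([0.568, 0.034, 0.105], 0.7)]
beaker [([0.448, -0.355, 0.054], 0.8), ([0.57, 0.031, 0.112], 0.3)]
glaze_jar [([0.594, -0.344, 0.057], 0.89)]
bowl [([0.634, 0.299, 0.025], 0.92)]
brush [([0.449, 0.365, 0.017], 0.87)]
wrist 336.1440432830581 [ 0.22134583 -0.58842981  0.3852914 ] [-1.46070916e+01  1.29950673e-02  1.16841316e+02] [-0.05286617  0.          0.          0.          0.        ]
jug []
bat_top []
spout_tip []
needle_tip []
stand []
beaker []
glaze_jar []
bowl []
brush []
1.5
```

View pics/scene0.png

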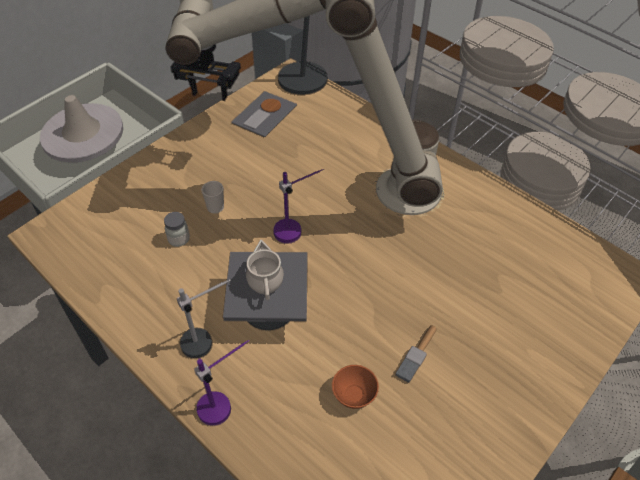

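View pics/side0.png

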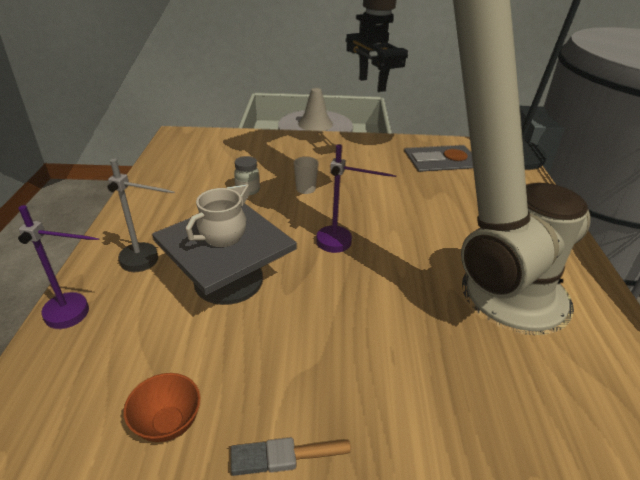

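The scene shows the board with the jug (about 265,270), its spout at (262,247) and handle at (265,285). The grey gauge has its needle tip near (230,283) and its foot at (195,343). The two purple gauges are decoys. I'll zoom in next to get exact pixels.

Run:
```python
import cv2
a=cv2.imread('pics/scene0.png')[230:370,170:320]
cv2.imwrite('pics/sc_crop.png',cv2.resize(a,None,fx=5,fy=4.285,interpolation=cv2.INTER_CUBIC)[:600])
a=cv2.imread('pics/side0.png')[150:310,100:300]
cv2.imwrite('pics/si_crop.png',cv2.resize(a,None,fx=3.75,fy=3.75,interpolation=cv2.INTER_CUBIC))
```

```text
(no output)
```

View pics/sc_crop.png

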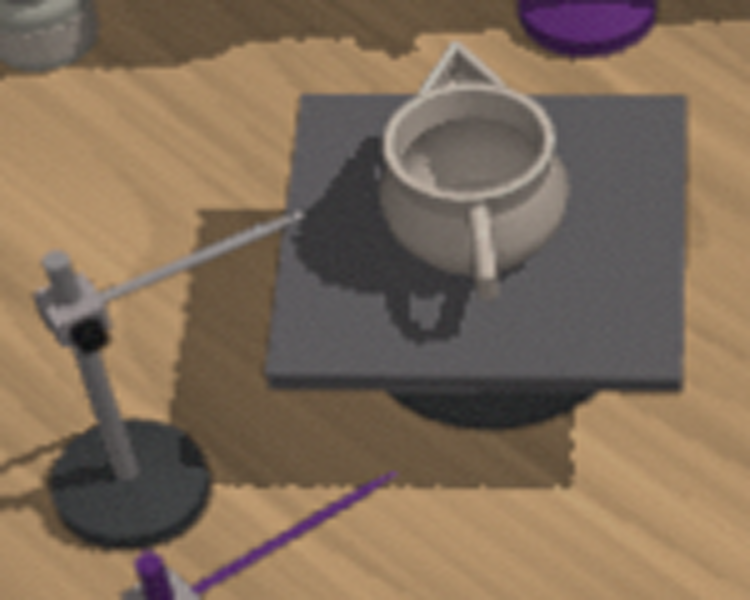

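View pics/si_crop.png

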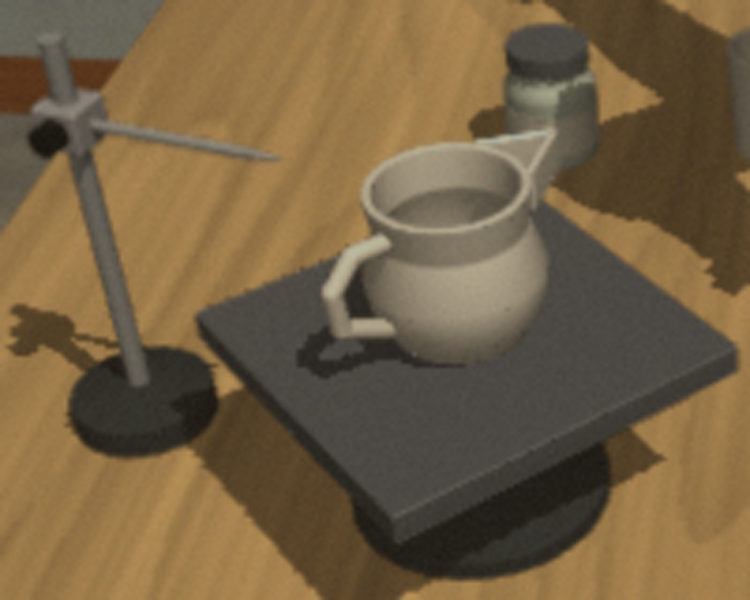

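```bash
cat > h.py <<'E'
import numpy as np,cv2
from scipy.spatial.transform import Rotation as R
def ray(f,uv):
    K=np.array([[f['fx'],0,f['cx']],[0,f['fy'],f['cy']],[0,0,1.]])
    p=cv2.undistortPoints(np.array([[uv]],float),K,np.array(f['D'],float))[0,0]
    d=R.from_euler('xyz',f['orientation'],degrees=True).apply([p[0],-p[1],-1.])
    return np.array(f['position'],float),d
def atz(f,uv,z):
    o,d=ray(f,uv); return o+d*(z-o[2])/d[2]
def proj(f,P):
    K=np.array([[f['fx'],0,f['cx']],[0,f['fy'],f['cy']],[0,0,1.]])
    q=R.from_euler('xyz',f['orientation'],degrees=True).inv().apply(np.atleast_2d(P)-np.array(f['position']))
    q=q*[1,-1,-1]
    return cv2.projectPoints(q,np.zeros(3),np.zeros(3),K,np.array(f['D'],float))[0][:,0]
E
python3 - <<'E'
from h import *
from workcell import env
S=lambda u,v:(170+u/5-.5+.1,230+v/4.285-.4)
Z=lambda u,v:(100+u/3.75-.4,150+v/3.75-.4)
f=env.grab_frame('scene');g=env.grab_frame('side')
np.set_printoptions(precision=4,suppress=True)
C=[atz(f,S(*p),.11) for p in [(301,96),(686,96),(682,377),(268,377)]]
D=[atz(g,Z(*p),.11) for p in [(200,318),(393,520),(737,348)]]
print('scene',*C,'ctr',np.mean(C,0)); print('side',*D,'ctr',(D[0]+D[2])/2)
print('edges',[ (round(float(np.linalg.norm(C[i]-C[i-1])),4),round(float(np.degrees(np.arctan2(*(C[i]-C[i-1])[[1,0]])),2)) for i in range(4)])
print('edges',[ (round(float(np.linalg.norm(D[i]-D[i-1])),4),round(float(np.degrees(np.arctan2(*(D[i]-D[i-1])[[1,0]])),2)) for i in (1,2)])
print('spout',atz(f,S(457,43),.193),atz(g,Z(553,131),.193))
print('needle',atz(f,S(299,214),.193),atz(g,Z(276,158),.193))
print('needle root', atz(f,S(105,297),.193),atz(g,Z(100,125),.193))
print(env.read_state()['clock'])
E
```

```text
File "<stdin>", line 10
    print('edges',[ (round(float(np.linalg.norm(C[i]-C[i-1])),4),round(float(np.degrees(np.arctan2(*(C[i]-C[i-1])[[1,0]])),2)) for i in range(4)])
                                                                                                                                                ^
SyntaxError: closing parenthesis ']' does not match opening parenthesis '('
```

Run:
```python
from h import *
from workcell import env
S=lambda u,v:(170+u/5-.4,230+v/4.285-.4)
Z=lambda u,v:(100+u/3.75-.4,150+v/3.75-.4)
f=env.grab_frame('scene');g=env.grab_frame('side')
np.set_printoptions(precision=4,suppress=True)
C=[atz(f,S(*p),.11) for p in [(301,96),(686,96),(682,377),(268,377)]]
D=[atz(g,Z(*p),.11) for p in [(200,318),(393,520),(737,348)]]
print('scene',*C,'ctr',np.mean(C,0)); print('side',*D,'ctr',(D[0]+D[2])/2)
def e(a,b): d=b-a; print('edge',np.linalg.norm(d),np.degrees(np.arctan2(d[1],d[0])))
for i in range(4): e(C[i-1],C[i])
e(D[0],D[1]);e(D[1],D[2])
print('spout',atz(f,S(457,43),.193),atz(g,Z(553,131),.193))
print('needle',atz(f,S(299,214),.193),atz(g,Z(276,158),.193))
print('needle root', atz(f,S(105,297),.193),atz(g,Z(100,125),.193))
print(env.read_state()['clock'])
```

```text
scene [ 0.5861 -0.1465  0.11  ] [ 0.45   -0.0021  0.11  ] [0.5947 0.1324 0.11  ] [ 0.7302 -0.0108  0.11  ] ctr [ 0.5902 -0.0068  0.11  ]
side [ 0.7209 -0.0066  0.11  ] [0.5901 0.1357 0.11  ] [0.446  0.0015 0.11  ] ctr [ 0.5834 -0.0026  0.11  ]
edge 0.19795016303229787 -136.72241261667097
edge 0.1984405748012594 133.28588864646417
edge 0.19756493345368634 42.896122886702656
edge 0.197125676302384 -46.600813880196256
edge 0.19322228924801865 132.595886858012
edge 0.1969579502005748 -137.04745420807518
spout [ 0.5456 -0.0652  0.193 ] [ 0.543  -0.0642  0.193 ]
needle [ 0.6791 -0.0326  0.193 ] [ 0.6746 -0.0297  0.193 ]
needle root [ 0.7767 -0.0568  0.193 ] [ 0.7718 -0.0552  0.193 ]
1.6
```

Run:
```python
from h import *
from workcell import env
np.set_printoptions(precision=3,suppress=True)
f=env.grab_frame('scene');g=env.grab_frame('side')
for n,a,b in [('farP tip',(248.2,340.5),(98,238.5)),('farP clamp',(205,372),(31,231)),('nearP tip',(324.5,170),(395,175)),('nearP clamp',(286,187),(338,167)),('farP foot',(213,408),(65,310)),('nearP foot',(287,231),(334,238)),('grey foot',(196,343),(138,257)),('grey clamp',(186,300),(120,184))]:
    o,d=ray(f,a);p,e=ray(g,b)
    A=np.c_[d,-e];t=np.linalg.lstsq(A,p-o,rcond=None)[0]
    P=o+d*t[0];Q=p+e*t[1];print(n,(P+Q)/2,np.linalg.norm(P-Q))
```

```text
farP tip [0.759 0.115 0.19 ] 0.0014463045064115239
farP clamp [0.875 0.106 0.193] 0.0014450476078561442
nearP tip [ 0.26  -0.115  0.195] 0.0036772487158470415
nearP clamp [ 0.372 -0.151  0.188] 0.003879444954910354
farP foot [0.878 0.099 0.003] 2.175333083602143e-05
nearP foot [ 0.372 -0.155  0.004] 0.003921359758049905
grey foot [ 0.791 -0.063  0.004] 0.0008061427311762532
grey clamp [ 0.786 -0.063  0.188] 0.005189013620410493
```

```bash
cat >> h.py <<'E'
C0=np.array([.587,-.005,0])
PHI0=43.2
def pose(rot,d,s,z,tau=22.,flip=False,twist=0.):
    p=np.radians(PHI0+rot);n=np.array([np.cos(p),np.sin(p),0]);t=np.array([-n[1],n[0],0])
    k=np.array([0,0,1.]);T=np.radians(tau)
    pos=C0+n*d+t*s+k*z
    y=-n*np.sin(T)-k*np.cos(T);Z=-t if not flip else t;x=np.cross(y,Z)
    M=R.from_matrix(np.c_[x,y,Z])
    if twist: M=R.from_euler('z',twist,degrees=True)*M
    return pos,M.as_euler('xyz',degrees=True)
E
python3 - <<'E'
from h import *
from workcell import env
np.set_printoptions(precision=1,suppress=True)
for flip in (0,1):
  for rot in (0,30,60,90,110,120):
    q=env.inverse_kinematics(*[list(map(float,v)) for v in pose(rot,.105,.08,.082,22,flip)]); print(flip,rot,None if q is None else np.array(q))
for z in (.15,.3,.4):
    print(env.inverse_kinematics(*[list(map(float,v)) for v in pose(0,.13,.11,z,22)]))
print(env.read_state()['clock'])
E
```

```text
0 0 [ 29.1  38.7   2.9   5.4 -75.6 101.7]
0 30 [ 36.2  30.1 -17.5  14.9 -61.2 117.6]
0 60 [ 38.9  20.3 -39.2  28.9 -44.2 131. ]
0 90 [ 27.4  11.1 -58.6  58.  -25.2 141.6]
0 110 None
0 120 None
1 0 [ 29.1  38.7   2.9   5.4 -75.6 -78.3]
1 30 [ 36.2  30.1 -17.5  14.9 -61.2 -62.4]
1 60 [ 38.9  20.3 -39.2  28.9 -44.2 -49. ]
1 90 [ 27.4  11.1 -58.6  58.  -25.2 -38.4]
1 110 None
1 120 None
[ 32.   36.2   9.    4.2 -84.4 100. ]
[  32.    31.6   22.1    4.3 -102.1  101.3]
[  32.    31.4   35.2    4.6 -115.4  102.4]
1.7
```

Run:
```python
from h import *
from workcell import env
np.set_printoptions(precision=1,suppress=True)
L=lambda p:[list(map(float,v)) for v in p]
for tau in (22,18,14,10):
  for rot in (75,85,95,105,112):
    q=env.inverse_kinematics(*L(pose(rot,.105,.08,.082,tau))); print(tau,rot,None if q is None else np.array(q))
for tau in (0,10):
  for rot in (-20,0,20,35): print('s2',tau,rot,np.array(env.inverse_kinematics(*L(pose(rot,.11,.08,.082,tau)))))
s=env.read_state();print(np.array(env.inverse_kinematics([.4,-.4,.45],list(s['tool_rot']))))
```

```text
22 75 [ 36.2  15.5 -49.6  40.2 -35.  136.7]
22 85 [ 31.3  12.5 -55.9  51.1 -28.6 140.1]
22 95 [ 22.2   9.9 -61.   66.3 -21.6 142.9]
22 105 None
22 112 None
18 75 [ 35.2  15.2 -46.9  32.6 -34.6 144.8]
18 85 [ 31.7  12.6 -52.2  39.4 -28.9 151.1]
18 95 [ 26.2  10.5 -56.6  47.3 -22.9 158.1]
18 105 [ 18.8   9.1 -59.6  55.7 -16.8 166.4]
18 112 [ 13.1   8.6 -60.7  60.5 -12.6 173.5]
14 75 [ 33.9  15.1 -43.8  24.8 -35.1 153.5]
14 85 [ 31.3  13.  -47.9  28.3 -30.5 162.3]
14 95 [ 27.6  11.3 -51.   31.1 -26.  172.7]
14 105 [  23.3   10.4  -52.5   31.9  -22.1 -174.2]
14 112 [  20.4   10.2  -52.3   30.   -20.  -162.8]
10 75 [ 32.1  15.3 -40.4  17.  -36.3 162.2]
10 85 [ 29.9  13.5 -43.4  18.4 -32.9 172.9]
10 95 [  26.8   12.3  -45.4   18.9  -30.  -174.8]
10 105 [  23.2   11.7  -46.    17.8  -27.8 -160.4]
10 112 [  20.4   11.6  -45.4   15.9  -26.8 -149.1]
s2 0 -20 [ 23.6  32.7  -3.3   0.  -54.1  89.6]
s2 0 0 [ 26.7  29.3  -9.5   0.  -51.1 106.5]
s2 0 20 [ 28.9  25.5 -16.4   0.  -48.1 124.3]
s2 0 35 [ 29.7  22.6 -21.5   0.  -45.9 138.5]
s2 10 -20 [ 23.5  37.4   5.2  -0.1 -67.7  89.7]
s2 10 0 [ 28.   33.5  -3.7   2.9 -62.5 103.7]
s2 10 20 [ 31.7  28.7 -13.8   6.3 -56.2 117.6]
s2 10 35 [ 33.6  24.9 -21.7   9.  -50.9 128.4]
[-28.6  12.6  18.7   0.  -96.1 -34.5]
```

```bash
cat >> h.py <<'E'
L=lambda p:[list(map(float,v)) for v in p]
E
python3 - <<'E'
from h import *
from workcell import env
np.set_printoptions(precision=3,suppress=True)
env.gripper_to(0.0,20)
s=env.read_state()
env.move_straight([.282,-.557,.45],rate=.25)
env.goto(*L(pose(0,.14,.115,.42)))
env.move_straight(*L(pose(0,.135,.115,.13)),rate=.2)
s=env.read_state();print(s['clock'],s['position'],s['force'],s['opening'])
for n in ['scene','side']:
    f=env.grab_frame(n);cv2.imwrite(f'pics/{n}1.png',f['image'])
E
```

```text
8.7333 [0.607 0.172 0.131] [-0.398 -0.801  0.093] 0.00549542543807455
```

View pics/scene1.png

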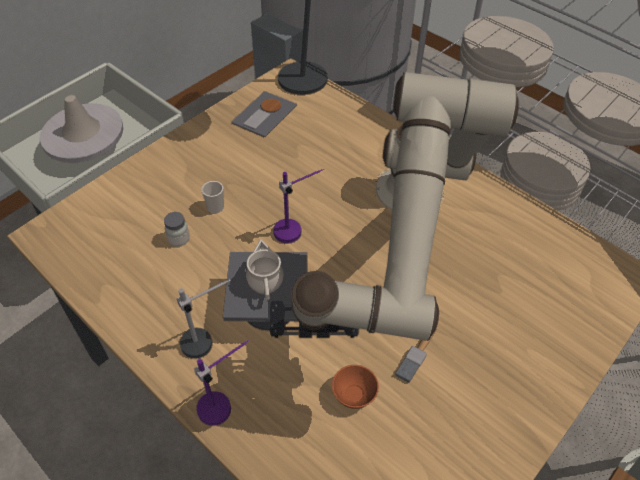

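View pics/side1.png

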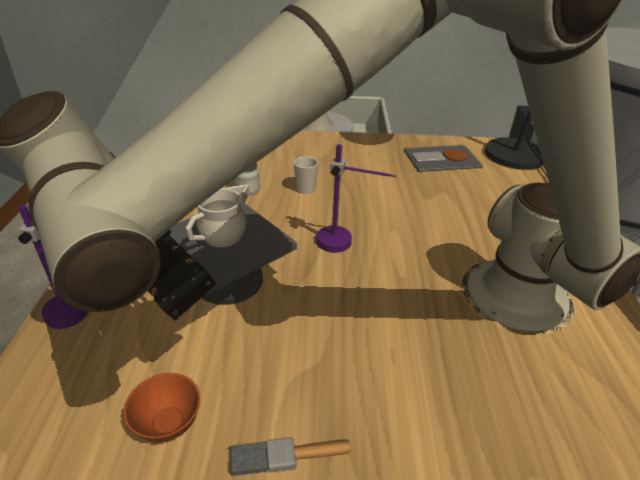

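The scene view shows the gripper (about 310,320) beside the board's near-left edge. It's clear of the jug, the purple tip at (247,344) and the bowl. Next I'll lower it, make contact and push the first part.

```bash
cat >> h.py <<'E'
def stroke(env,a,b,d=.105,s=.08,z=.082,tau=22.,rate=.05,step=8.):
    n=max(1,int(np.ceil(abs(b-a)/step)))
    for r in np.linspace(a,b,n+1)[1:]:
        env.move_straight(*L(pose(r,d,s,z,tau)),rate=rate)
E
python3 - <<'E'
from h import *
from workcell import env
np.set_printoptions(precision=3,suppress=True)
env.move_straight(*L(pose(0,.135,.115,.082)),rate=.1)
env.move_straight(*L(pose(0,.115,.08,.082)),rate=.1)
s=env.read_state();print(s['clock'],s['position'],s['force'])
env.move_straight(*L(pose(0,.105,.08,.082)),rate=.03)
s=env.read_state();print(s['clock'],s['position'],s['force'])
stroke(env,0,24)
s=env.read_state();print(s['clock'],s['position'],s['force'])
for n in ['scene','side','wrist']:
    f=env.grab_frame(n);cv2.imwrite(f'pics/{n}2.png',f['image'])
E
```

```text
10.0167 [0.616 0.131 0.082] [0.026 0.977 1.211]
10.5 [0.609 0.126 0.082] [ 1.639  3.67  -2.018]
12.05 [0.554 0.122 0.082] [-0.244 -0.497 -0.238]
```

View pics/scene2.png

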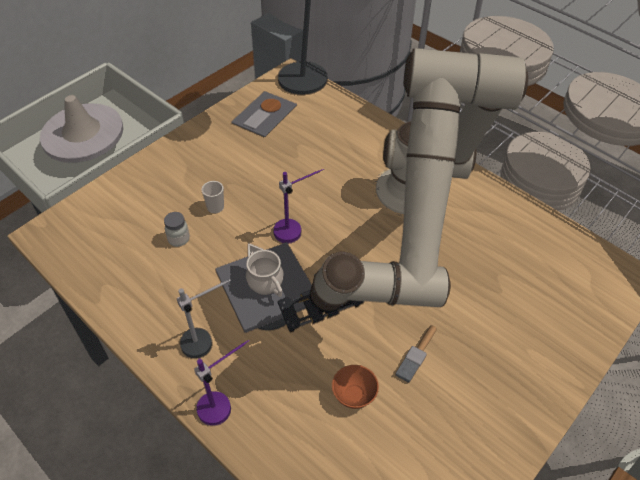

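View pics/wrist2.png

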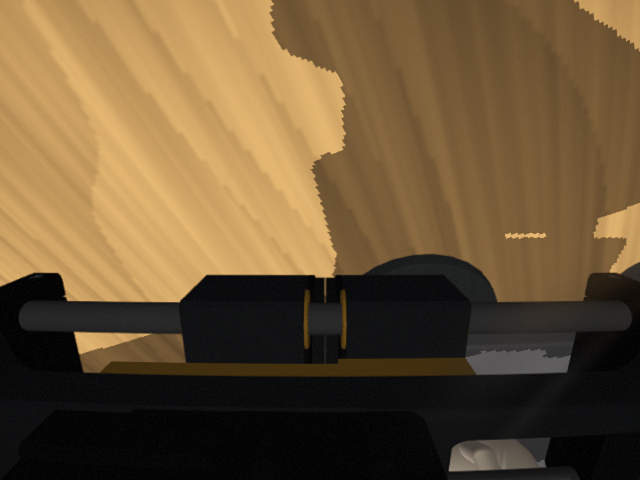

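The board and jug turned together: the spout is now at (250,248), the handle at (277,287), and the gripper is clear of the handle. I'll carry on with stroke 1.

Run:
```python
from h import *
from workcell import env
np.set_printoptions(precision=3,suppress=True)
stroke(env,24,56,rate=.06)
s=env.read_state();print(s['clock'],s['position'],s['force'])
for n in ['scene','side']:
    f=env.grab_frame(n);cv2.imwrite(f'pics/{n}3.png',f['image'])
    print([(np.array(d['xyz']),d['score']) for d in env.search_frame(f,'spout_tip')])
```

```text
14.0333 [0.492 0.086 0.082] [-0.147  0.101 -0.465]
[(array([ 0.591, -0.011,  0.165]), 0.8)]
[(array([0.598, 0.021, 0.173]), 0.83)]
```

View pics/scene3.png

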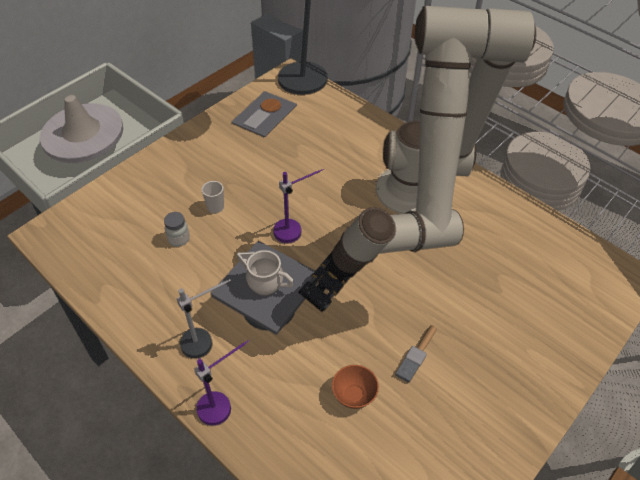

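View pics/side3.png

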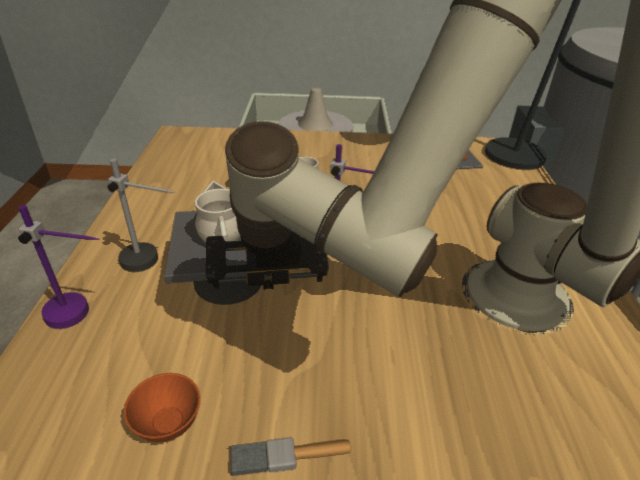

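Run:
```python
from h import *
from workcell import env
np.set_printoptions(precision=3,suppress=True)
stroke(env,56,84,rate=.05,step=7)
s=env.read_state();print(s['clock'],s['position'],s['force'],s['joint_positions'])
for n in ['scene','side']:
    f=env.grab_frame(n);cv2.imwrite(f'pics/{n}4.png',f['image'])
for d,z in ((.15,.09),(.16,.2),(.17,.3)): print(env.inverse_kinematics(*L(pose(84,d,.08,z,22))),env.inverse_kinematics(*L(pose(84,d,.08,z,12))))
f=cv2.imread('pics/scene4.png')[220:360,170:345];cv2.imwrite('pics/sc4c.png',cv2.resize(f,None,fx=4,fy=4,interpolation=cv2.INTER_CUBIC))
```

```text
16.1333 [0.46  0.03  0.082] [-1.062 -0.483 -0.871] [ 31.934  12.775 -55.213  49.737 -29.266 139.734]
[ 40.509  10.933 -55.155  43.392 -32.982 138.016] [ 37.7    11.053 -46.698  21.661 -34.281 161.321]
[ 45.92    1.359 -42.92   27.761 -52.652 152.897] [ 40.097   1.862 -35.839  14.901 -53.852 168.118]
[ 48.311  -4.043 -31.711  23.272 -68.494 159.08 ] [ 41.837  -3.174 -25.123  12.781 -69.512 170.72 ]
```

View pics/sc4c.png

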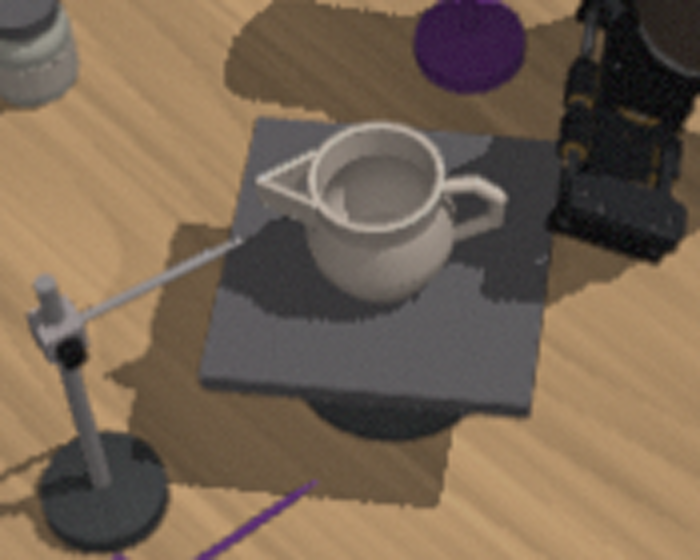

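Run:
```python
from h import *
from workcell import env
np.set_printoptions(precision=4,suppress=True)
env.move_straight(*L(pose(84,.15,.08,.09)),rate=.1)
env.move_straight(*L(pose(84,.16,.08,.2)),rate=.2)
env.move_straight(*L(pose(84,.17,.08,.35,18)),rate=.2)
env.goto(*L(pose(0,.2,.115,.35,5)))
s=env.read_state();print(s['clock'],s['position'],s['force'])
f=env.grab_frame('scene');g=env.grab_frame('side')
cv2.imwrite('pics/scene5.png',f['image']);cv2.imwrite('pics/side5.png',g['image'])
a=f['image'][220:360,170:345];cv2.imwrite('pics/sc5c.png',cv2.resize(a,None,fx=4,fy=4,interpolation=cv2.INTER_CUBIC))
C=[atz(f,(170+u/4-.4,220+v/4-.4),.11) for u,v in [(256,118),(532,403),(203,380)]]
for i in (0,1):
    d=C[2]-C[i];print(np.linalg.norm(d),np.degrees(np.arctan2(d[1],d[0])))
print('ctr',(C[0]+C[1])/2,'spout',atz(f,(233.6,264.6),.193))
```

```text
19.5 [0.6536 0.2155 0.3496] [-0.5158 -0.258   0.923 ]
0.199848472109449 38.50212699415902
0.19726408615631272 -51.25579788239705
ctr [ 0.5894 -0.0073  0.11  ] spout [ 0.6431 -0.0576  0.193 ]
```

View pics/scene5.png

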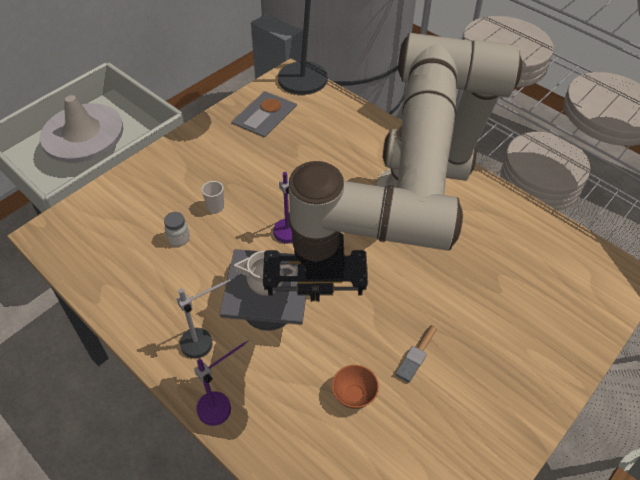

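View pics/side5.png

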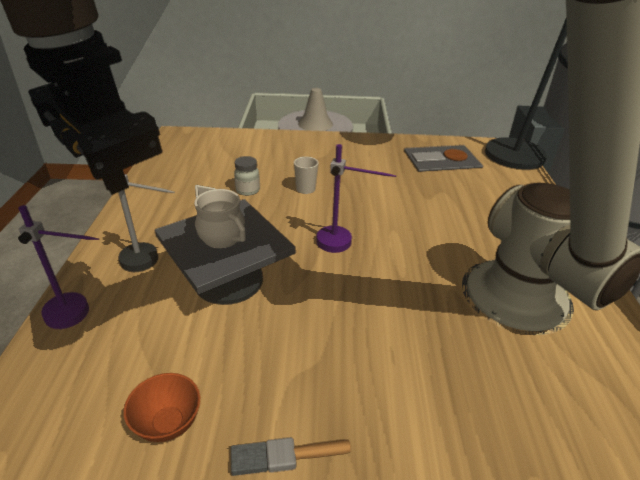

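Run:
```python
from h import *
from workcell import env
np.set_printoptions(precision=4,suppress=True)
r=-5
env.move_straight(*L(pose(r,.15,.115,.2,5)),rate=.2)
env.move_straight(*L(pose(r,.135,.115,.084,5)),rate=.15)
env.move_straight(*L(pose(r,.118,.08,.084,5)),rate=.1)
env.move_straight(*L(pose(r,.109,.08,.084,5)),rate=.03)
s=env.read_state();print(s['clock'],s['position'],s['force'])
stroke(env,r,r+18,d=.108,z=.084,tau=5,rate=.05,step=6)
s=env.read_state();print(s['clock'],s['position'],s['force'])
f=env.grab_frame('scene');g=env.grab_frame('side')
cv2.imwrite('pics/scene6.png',f['image']);cv2.imwrite('pics/side6.png',g['image'])
a=f['image'][220:360,170:345];b=g['image'][150:300,100:275]
c=np.vstack([cv2.resize(a,(700,560),interpolation=cv2.INTER_CUBIC)]);cv2.imwrite('pics/sc6c.png',c)
cv2.imwrite('pics/si6c.png',cv2.resize(b,None,fx=4,fy=4,interpolation=cv2.INTER_CUBIC))
```

```text
22.4583 [0.6233 0.126  0.0841] [ 1.0507  2.3209 -1.6955]
23.7667 [0.5804 0.1285 0.0839] [-0.0463  0.9793  0.3902]
```

View pics/sc6c.png

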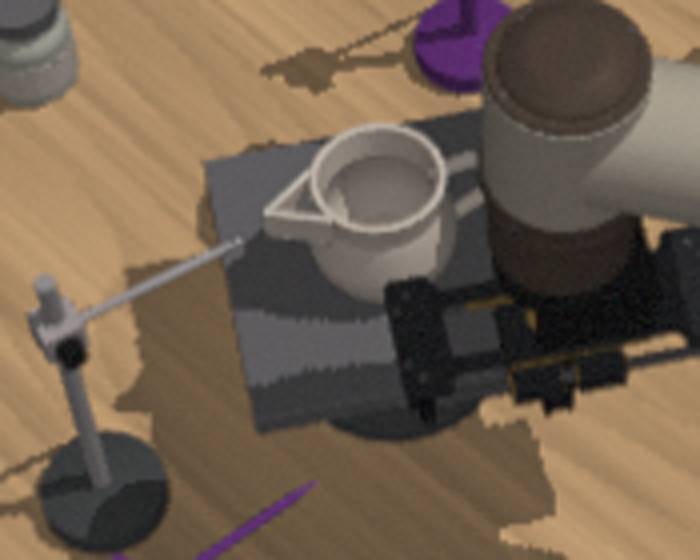

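View pics/si6c.png

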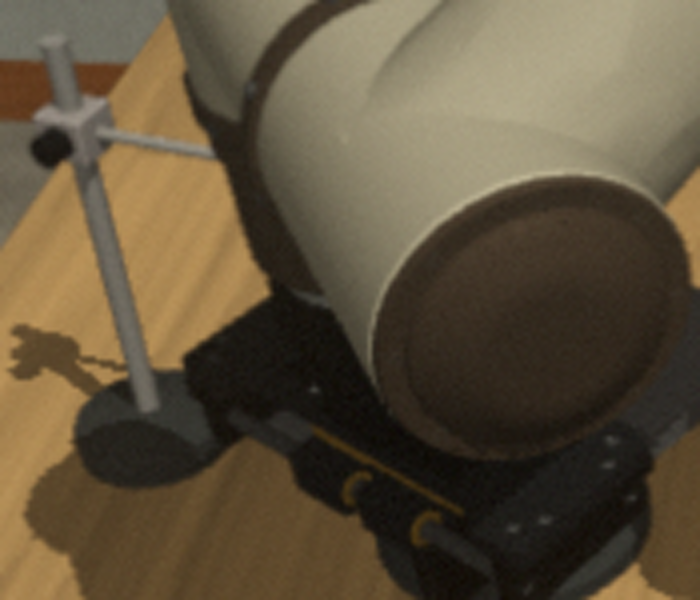

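Run:
```python
from h import *
from workcell import env
np.set_printoptions(precision=4,suppress=True)
f=env.grab_frame('scene')
P=lambda u,v,z:atz(f,(170+u/4-.4,220+v/4-.4),z)
a,b=P(205,162,.11),P(258,432,.11);d=b-a;print('edge',np.linalg.norm(d),np.degrees(np.arctan2(d[1],d[0])))
sp,nt,nr=P(265,212,.193),P(241,240,.193),P(88,313,.193)
c=np.array([.5897,-.007])
for n,p in(('sp',sp),('nt',nt),('nr',nr)):
    e=p[:2]-c;print(n,p,np.hypot(*e),np.degrees(np.arctan2(e[1],e[0])))
x=nr-nt;x=x[:2]/np.linalg.norm(x[:2]);e=(sp-nt)[:2];print('needle dir',np.degrees(np.arctan2(x[1],x[0])),'x,y',e@x,-e[0]*x[1]+e[1]*x[0])
```

```text
edge 0.20519323883464816 57.060858181778165
sp [ 0.6553 -0.0364  0.193 ] 0.0718690106820791 -24.128719027875015
nt [ 0.6785 -0.0317  0.193 ] 0.09220251806720785 -15.526079664111471
nr [ 0.7732 -0.0574  0.193 ] 0.19029320441222677 -15.357036795876164
needle dir -15.198142487336579 x,y -0.021203253502695172 -0.010629046819424785
```

Run:
```python
from h import *
from workcell import env
np.set_printoptions(precision=4,suppress=True)
stroke(env,13,21.3,d=.108,z=.084,tau=5,rate=.03,step=4.2)
s=env.read_state();print(s['clock'],s['position'],s['force'])
env.dwell(.2)
env.move_straight(*L(pose(21.3,.13,.085,.084,5)),rate=.05)
env.move_straight(*L(pose(21.3,.16,.09,.2,5)),rate=.15)
env.move_straight(*L(pose(21.3,.2,.1,.4,5)),rate=.2)
env.goto(*L(pose(10,.3,.2,.45,5)))
s=env.read_state();print(s['clock'],s['position'],s['force'])
f=env.grab_frame('scene');g=env.grab_frame('side')
cv2.imwrite('pics/scene7.png',f['image']);cv2.imwrite('pics/side7.png',g['image'])
a=f['image'][220:360,170:345];b=g['image'][150:300,100:275]
cv2.imwrite('pics/sc7c.png',cv2.resize(a,(700,560),interpolation=cv2.INTER_CUBIC))
cv2.imwrite('pics/si7c.png',cv2.resize(b,None,fx=4,fy=4,interpolation=cv2.INTER_CUBIC))
```

```text
24.8667 [0.5611 0.1268 0.0841] [-0.0646  0.2245 -0.0671]
28.4333 [0.6066 0.3552 0.4484] [-0.3204 -0.5015 -0.4597]
```

View pics/sc7c.png

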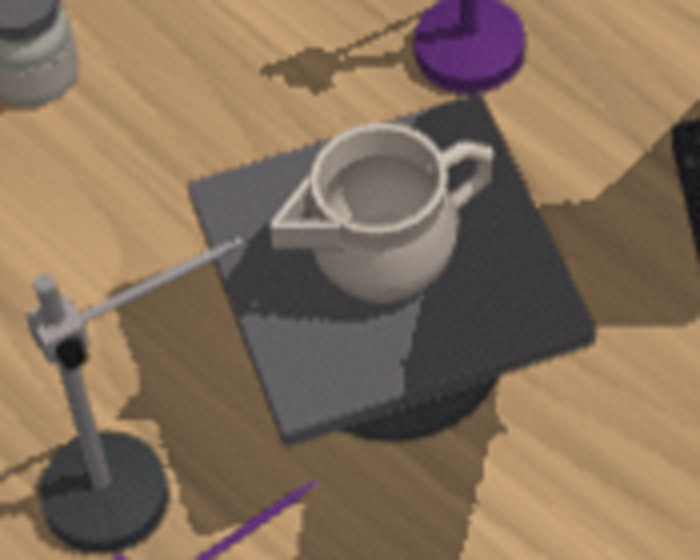

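View pics/si7c.png

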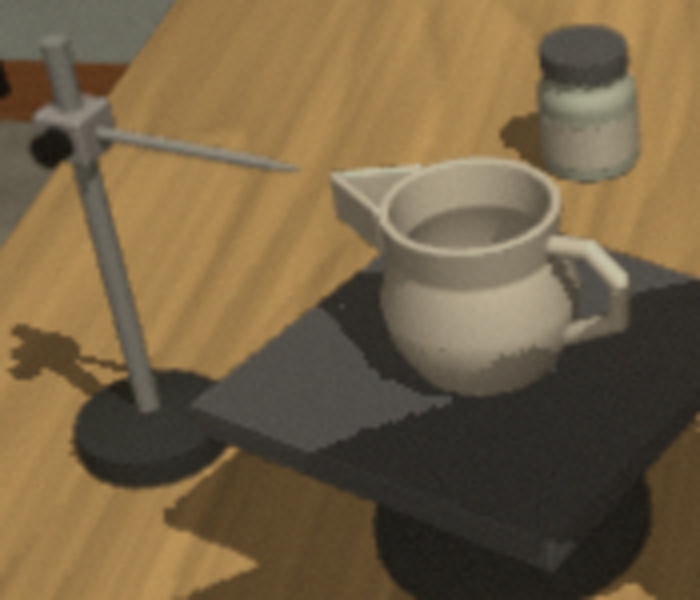

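View pics/scene7.png

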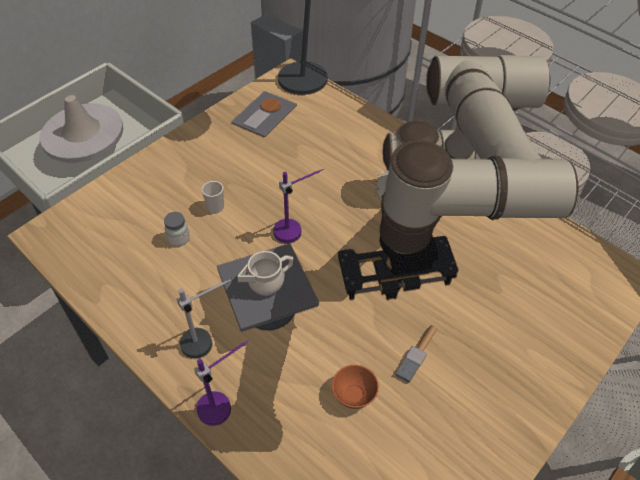

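Run:
```python
from h import *
from workcell import env
np.set_printoptions(precision=4,suppress=True)
f=env.grab_frame('scene');g=env.grab_frame('side')
for nm,F,o,sp,nt,nr,c in (('scene',f,(170,220),(272,226),(241,240),(88,313),(.5897,-.007)),('side',g,(100,150),(333,176),(297,169),(105,133),(.5838,-.0026))):
    P=lambda uv,z:atz(F,(o[0]+uv[0]/4-.4,o[1]+uv[1]/4-.4),z)
    sp,nt,nr=P(sp,.193),P(nt,.193),P(nr,.193)
    x=(nr-nt)[:2];x/=np.linalg.norm(x);e=(sp-nt)[:2];c=np.array(c)
    print(nm,'x,y needle line',e@x,-e[0]*x[1]+e[1]*x[0])
    ax=nt[:2]-c;ax/=np.linalg.norm(ax);e=sp[:2]-c;print('  via axis: lat',ax[0]*e[1]-ax[1]*e[0],'r',np.hypot(*e), 'ang',np.degrees(np.arctan2(*e[::-1])),np.degrees(np.arctan2(*ax[::-1])))
    # predicted spout px at candidate angles
    for a in (-20,-17,-14,-11):
        q=np.append(c+.071*np.array([np.cos(np.radians(a)),np.sin(np.radians(a))]),.193);u=proj(F,q)[0];print('  ',a,(u-np.array(o)+.4)*4)
cs=f['image'][220:360,170:345]
# board edge
P=lambda u,v:atz(f,(170+u/4-.4,220+v/4-.4),.11)
a,b,c,d=P(190,185),P(287,437),P(594,337),P(478,97)
for p,q in((a,b),(b,c),(c,d),(d,a)): e=q-p;print(np.linalg.norm(e),np.degrees(np.arctan2(e[1],e[0])))
print((a+b+c+d)/4)
```

```text
scene x,y needle line -0.0200595434299195 0.000508742541728272
  via axis: lat 0.00039392236428273386 r 0.07214146688912162 ang -15.213219362501425 -15.526079664111467
   -20 [269.455 217.973]
   -17 [272.045  222.5206]
   -14 [274.9433 226.947 ]
   -11 [278.1427 231.2392]
side x,y needle line -0.018702668469994063 0.00018476523373641644
  via axis: lat -0.00043704349772567125 r 0.074746687570396 ang -16.96989974225809 -16.634889705306392
   -20 [344.669  173.5123]
   -17 [340.1786 177.4908]
   -14 [336.032 181.575]
   -11 [332.2431 185.7553]
0.1986690984022695 65.18453927964016
0.19391638826448923 154.48107031533493
0.19974977393177204 -115.02401917197281
0.19463321765753772 -25.198586294421258
[ 0.5921 -0.0052  0.11  ]
```

Both cameras put the spout within 1 mm of the needle's line and about 19–20 mm short of its tip. The jug is upright and centred, the other things haven't moved, and the arm is clear. I'm handing it in.

Run:
```python
from workcell import env
env.dwell(.3);print(env.read_state()['clock']);print(env.close_job())
```

```text
28.9333
the job is handed in; nothing more can be done
None
```

The jug's spout now points at the grey height gauge's needle, and I handed the job in at about 29 s of the 64 s allowed. `close_job` gives no verdict, so the result below rests on my last pictures.

**How it was done:** I turned the wheel about 110° anticlockwise in two strokes with the closed fingertips on the board's edge. The first stroke was about 85° with the tool leaning outward to clear the jug's handle. The second was about 26° on the next side of the board. The arm then backed away and was clear of everything.

**Last checks:**
- **Spout position:** the tip is within about 0.5 mm of the needle's line in both the scene and side cameras, against 8 mm allowed. It is 19–20 mm short of the needle tip.
- **Jug:** it looks upright and central on the board in both pictures.
- **Other things:** the beaker, jar, bowl, brush and all the gauges look unmoved in the last scene picture. I did not measure them.

**Disagreements:** the two cameras differ by about 5 mm in absolute position. The turn measured from the board's edges came out about 112°, 1–2° (about 2 mm at the spout) more than the direct spout reading. Both are within tolerance.

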